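Hold the offset lever level over its fixture

ROBOT

A 6-joint arm with a two-finger parallel gripper is mounted at the origin on a cart in front of the work surface, level with it; the furniture and walls round the work are solid. World frame = base frame: x ahead of the robot, y to its left, z up, the work surface at z = 0. Lengths are in m, angles in rad, forces in N, time in s.
With the tool pointing down it reaches from about 0.35 to 0.8 m from the base axis. Payload 7.3 kg.
Tool frame: the origin (TCP) lies midway between the tips of the shut fingers; the grasp point (between the pads) lies 19 mm behind it; z points along the fingers, y is the direction in which the jaws open and shut (so a half turn about z gives the same grasp; the last joint's range is limited). The gripper opens to 85 mm and grips with 20 to 120 N. Pads are 22 mm wide; open, the fingers measure 114 mm over their backs; the gripper's body (76 mm by 85 mm) begins 54 mm behind the grasp point. The pads swing forward as they close: fully open they stand 13 mm farther back than shut.
Start: joints at [-1.352, 0.342, 1.524, -0, 1.275, -0.146], TCP at [0.187, -0.49, 0.231] pointing down, gripper open.
Joint ranges: [-2.53, 2.53], [-0.77, 2.02], [0.04, 2.7], [-1, 4.14], [0.28, 2.66], [-3.11, 3.11]. Speed limits (rad/s): [2.57, 2.57, 3.14, 3.14, 3.14, 3.14].

INTERFACE

Orientations are given as a unit quaternion [w, x, y, z].
In Python, from bench import arm, cams gives the robot as it stands.
- The arm moves only by the tool play_rows, never from a script. Its argument "series" is a list of rows, each an object of numbers: "dx", "dy", "dz": the shift along the tool's x, y, z in cm; "rx", "ry", "rz": the turn, a rotation vector about the tool's x, y, z in rad; "grip": the gripper's target within -1 to 1 (fully open at 1, half-way at 0, shut at -1). In form: [{"dx": .., "dy": .., "dz": .., "rx": .., "ry": .., "rz": .., "grip": ..}, ...]. A call has 1 to 8 rows; each row is the pose to reach, as a shift and turn from the pose commanded when the call began, along the tool's axes at that moment; what a row does not reach only later rows make up. A row lasts 1/12 s, in which the tool goes at most 41.7 mm and 7.16 degrees, less where a joint would pass 70% of its speed; a pose out of reach is approached as far as the arm can. A call with a gripper value outside its range is refused whole. The fingers move at their own pace and stop on an object; "newtons" is the grip in N (left out, the last holds). Time passes only in rows, so rows that repeat a pose let the fingers close. It gives the time, the measured TCP pose, the force and the opening at its end, in the units of the state.
- arm.observe(): the state, without advancing time (a new reading comes with each control period).
- cams.grab_frame(name): name is "scene" or "side" or "wrist"; returns the picture (420x560x3 uint8, red, green, blue); there is no depth.
- cams.camera_info(name): a dict with "fx", "fy", "cx", "cy" (pixels), "view" (4x4, takes a point from world to camera coordinates); the wrist camera has in their place "hand_eye" (4x4, takes a point from camera to tool coordinates, whose origin is the TCP and whose axes are the flange's). Camera axes: x right, y down, z forward; pixel columns grow to the right and rows downward; lengths in m; the calibration is good to about 2 mm. A picture is of the moment at which its call begins: read the wrist's pose just before it. camera_info takes no time and is no camera call.
- arm.sign_off(): hands the job in, once; it reports no verdict.
The state is a dict: "t": time; "joint_pos": joint angles; "qd": joint speeds; "joint_efforts": joint torques, N m; "eef_pos": TCP position; "orientation": TCP orientation; "wrist_force": force on the tool from outside, world axes, zero at the start; "moment": the same for the moment, N m; "width": opening from 0.0 (shut) to 1.0 (fully open).
Only numpy, scipy, OpenCV 4.12 (cv2) and the standard library are available. Lean on these libraries where they do the work, as an engineer would, in place of code of your own. Each camera call takes 0.05 s, during which the arm holds its last target. There are 200 camera calls.

TASK

Pick up the offset lever by its balance point, the dark line round its bar near the heavy boss, not by its middle; first raise it only 2 to 4 cm straight up where it lies and pause there for a second to see that it hangs level. Then carry it, level all the way, over the pin fixture and finish holding it still and level there, the boss over the thick pin and the eye over the thin pin, with its underside about 4 cm above the pin tips, so that a colleague can slip shims under it. Do not touch the fixture, leave the other things on the bench where they are, and do not put the lever down or let go: the program ends while the gripper still holds it.

Things in the scene. Friction and masses are not known exactly. Their poses are not given: they have to be found in the camera images.
- lever: Offset lever, plain cast metal, about 0.6 kg (0.48 to 0.75), stands on the bench on the flat ends of boss and eye, both upright cylinders 40 mm high, bores 170 mm apart. A straight bar joins them: 16 mm wide, 16 mm high, underside 21 mm and top 37 mm above the lever's underside. Origin: on the underside, straight below the balance point. x runs from boss to eye, z up; level when z is vertical.
- lever_balance (a point): Balance point (centre of mass along the bar), in the middle of the bar's cross-section, 29 mm above the lever's underside, marked by a thin dark line round the bar; 48 mm from the boss bore's axis and 122 mm from the eye bore's axis. Grip the bar here, across its 16 mm width.
- lever_boss (a point): Centre of the boss bore at the lever's underside. Boss (heavy end): 44 mm across, 40 mm high, bore 16 mm; a small clamp ear with a bolt reaches to 33 mm from its axis on the side away from the bar.
- lever_eye (a point): Centre of the eye bore at the lever's underside. Eye (light end): 25 mm across, 40 mm high, bore 10 mm.
- fixture: The pin fixture, fixed to the bench: grey plate 226 x 70 mm, top 16 mm above the bench, with two upright light metal pins 170 mm apart, each on a low collar. Origin: midway between the pins, on the bench. Axes: x from the thick pin to the thin pin, z up.
- pin_thick (a point): Tip of the thick pin (14 mm diameter, collar 44 mm across), 55 mm above the bench.
- pin_thin (a point): Tip of the thin pin (8 mm diameter, collar 26 mm across), 55 mm above the bench.
- tape_roll: Bystander, to be left alone: roll of tape lying flat, 64 mm across, 18 mm high. Origin under its centre.
- stopper_1: Bystander, to be left alone: rubber stopper, 30 mm across, 27 mm high. Origin under its centre.
- brass_weight: Bystander, to be left alone: brass weight with a knob on top, 31 mm across, 47 mm high. Origin under its centre.
- dish_1: Bystander, to be left alone: shallow white weighing dish, 68 mm across, 15 mm high. Origin under its centre.
- vial_1: Bystander, to be left alone: small capped vial, 28 mm across, 66 mm high. Origin under its centre.
- spanner: Bystander, to be left alone: open-ended spanner lying flat, 181 x 30 x 7 mm. Origin under its centre.

How it is judged:
On the way:
1. the lever, held by its balance point (grip within 16 mm of it), is 12 to 55 mm up from where it lay, level within 0.10 rad and at rest (contact force between the fingers and lever above 3 N and horizontal distance between the grasp point and lever_balance below 0.016 m and angle between lever's own z axis and vertical below 0.1 rad and distance of lever_balance from where it was at the start of the episode between 0.012 and 0.055 m and height (world z) of lever above 0.01 m and linear speed of lever below 0.02 m/s), for 0.5 s.
At the end, for the whole second after the job is handed in: The fingers still hold the lever (grip point within 16 mm of the balance point), it is still, level within 0.10 rad, its boss bore within 12 mm of the thick pin's axis and its eye bore within 12 mm of the thin pin's axis, its underside 15 to 75 mm above the pin tips, not touching the fixture (contact force between the fingers and lever above 3 N and horizontal distance between the grasp point and lever_balance below 0.016 m and angle between lever's own z axis and vertical below 0.1 rad and horizontal distance between lever_boss and pin_thick below 0.012 m and horizontal distance between lever_eye and pin_thin below 0.012 m and height (world z) of lever between 0.07 and 0.13 m and linear speed of lever below 0.02 m/s and angular speed of lever below 0.15 rad/s and contact force between lever and fixture below 0.5 N); the arm keeps its last pose, push and grip.
It fails at once if the lever is tipped by more than 0.25 rad (angle between lever's own z axis and vertical above 0.25 rad).
It fails at once if the lever or the robot touches the fixture (contact force between any of lever, the arm, the fingers and fixture above 1 N).
It fails at once if a bystander is moved by more than 25 mm (distance of any of tape_roll, stopper_1, brass_weight, dish_1, vial_1, spanner from where it was at the start of the episode above 0.025 m).
It also fails if it takes over 38 s, if anything falls off the work surface, if the arm or the gripper's body presses on something with over 40 N, if the wrist force passes 120 N, or if a joint passes its speed limit or range.

## Working session

There is one attempt and no reset: what is moved stays moved. The work goes in short steps, Python scripts to look and compute and a tool call to move; the robot and the scene stay as the last step left them, time stands still between calls to the robot, and variables do not carry over. Pictures are saved under pics/ and viewed, about 8 in all and at most 12, crops included, and the job is handed in when it is done.

Besides the shell and the picture viewer there is one more tool, called after "Call:" as name(argument=value, ...), one argument or row to a line, values as JSON. play_rows: Moves the arm, as the interface text tells. Its arguments: {"type":"object","properties":{"series":{"type":"array"},"newtons":{"type":"number"}},"required":["series"]}

```bash
mkdir -p pics; python3 - <<'E'
from bench import arm,cams
import cv2
s=arm.observe();print(s)
for n in("scene","side"):
    cv2.imwrite(f"pics/{n}0.png",cams.grab_frame(n)[:,:,::-1]);print(cams.camera_info(n))
print(cams.camera_info("wrist"))
E
```

```text
{'t': 0.0, 'joint_pos': array([-1.35198401e+00,  3.42753316e-01,  1.52502974e+00, -7.23711920e-06,
        1.27540401e+00, -1.46013105e-01]), 'qd': array([ 0.00037512, -0.00067954, -0.00051456,  0.00042665,  0.00036123,
        0.00075188]), 'joint_efforts': array([ 3.05063677e-04, -4.33676255e+01, -2.46017432e+01, -1.34871111e-04,
        7.65708857e-03,  1.01344025e-05]), 'eef_pos': array([ 0.18723551, -0.49004021,  0.23060565]), 'orientation': array([-7.96555741e-04,  9.83408379e-01,  1.81403761e-01, -3.24704124e-05]), 'wrist_force': array([ 0.63475205,  0.8912513 , -0.13064852]), 'moment': array([ 0.00930647,  0.02518546, -0.05702412]), 'width': 0.9975885005437094}
{'fx': 385.18577272563533, 'fy': 385.18577272563533, 'cx': 284.12658764900374, 'cy': 211.6653471612311, 'view': array([[-0.8543888 , -0.51959541,  0.00635603,  0.46723144],
       [-0.39160044,  0.63578566, -0.66515088,  0.28222719],
       [ 0.34156827, -0.57078648, -0.74668193,  0.99222282],
       [ 0.        ,  0.        ,  0.        ,  1.        ]])}
{'fx': 481.18577324007236, 'fy': 481.18577324007236, 'cx': 281.9469663626039, 'cy': 226.21364658776707, 'view': array([[-0.99531799, -0.0965173 ,  0.00514836,  0.57598356],
       [-0.04504999,  0.41612615, -0.90819025,  0.08900568],
       [ 0.0855137 , -0.90417003, -0.41852595,  1.22635366],
       [ 0.        ,  0.        ,  0.        ,  1.        ]])}
{'fx': 355.0036220119094, 'fy': 355.0036220119094, 'cx': 283.57135978201353, 'cy': 208.10266941240076, 'hand_eye': array([[ 1.71735138e-04, -9.63664091e-01, -2.67116998e-01,
         6.83939693e-02],
       [ 9.99999810e-01,  7.30304734e-06,  6.16574094e-04,
         6.76986122e-04],
       [-5.92219546e-04, -2.67117053e-01,  9.63663909e-01,
        -1.42231907e-01],
       [ 0.00000000e+00,  0.00000000e+00,  0.00000000e+00,
         1.00000000e+00]])}
```

View pics/scene0.png

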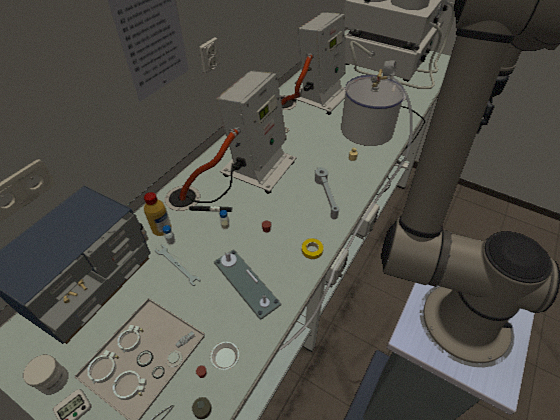

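View pics/side0.png

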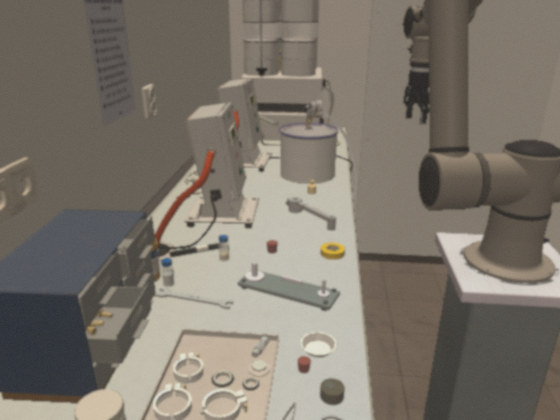

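The scene view shows the lever with its boss near (321,174) and eye near (334,212). The fixture's thick pin is near (229,258) and its thin pin near (264,301). I'll zoom in on both.

```bash
cat > h.py <<'E'
import numpy as np,cv2
from bench import arm,cams
from scipy.spatial.transform import Rotation as R
def pose(s):
    T=np.eye(4);T[:3,:3]=R.from_quat(s['orientation'],scalar_first=True).as_matrix();T[:3,3]=s['eef_pos'];return T
def c2w(n,s=None):
    i=cams.camera_info(n)
    return i,(np.linalg.inv(i['view']) if n!='wrist' else pose(s)@i['hand_eye'])
def p2w(n,u,v,z,s=None):
    i,C=c2w(n,s);d=C[:3,:3]@[(u-i['cx'])/i['fx'],(v-i['cy'])/i['fy'],1]
    return C[:3,3]+d*(z-C[2,3])/d[2]
def w2p(n,P,s=None):
    i,C=c2w(n,s);q=np.linalg.inv(C)@np.r_[P,1];return np.array([i['cx']+i['fx']*q[0]/q[2],i['cy']+i['fy']*q[1]/q[2]])
E
python3 - <<'E'
from h import *
im=cv2.imread('pics/scene0.png')
a=cv2.resize(im[150:230,290:360],None,fx=5.7,fy=7,interpolation=3)
a=cv2.resize(im[155:225,300:360],None,fx=6,fy=6,interpolation=3)
b=cv2.resize(im[245:315,205:275],None,fx=6,fy=6,interpolation=3)
cv2.imwrite('pics/z.png',np.hstack([a,b]))
for n,B,E,P,Q in(("scene",(321,174),(334,211),(228,256),(264,299)),("side",(296,204),(332,222),(254,265),(324,283))):
    for u,z in((B,.04),(E,.04),(P,.055),(Q,.055)):print(n,p2w(n,*u,z).round(3))
E
```

```text
scene [ 0.558 -0.258  0.04 ]
scene [ 0.446 -0.13   0.04 ]
scene [0.616 0.184 0.055]
scene [0.459 0.242 0.055]
side [ 0.558 -0.229  0.04 ]
side [ 0.449 -0.106  0.04 ]
side [0.625 0.185 0.055]
side [0.465 0.246 0.055]
```

View pics/z.png

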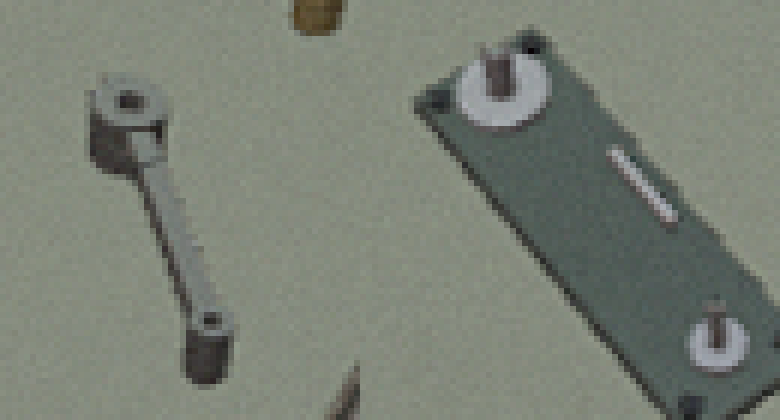

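```bash
python3 - <<'E'
from h import *
for u,z in(((321.2,171.6),.04),((335.1,208.4),.04),((228,254),.055),((264.2,295.7),.055)):
    p=p2w('scene',*u,z);print(p.round(4),w2p('side',p).round(1))
B=p2w('scene',321.2,171.6,.04);E=p2w('scene',335.1,208.4,.04);print(np.linalg.norm(E-B),np.degrees(np.arctan2(*(E-B)[1::-1])))
s=arm.observe();T=pose(s)
bal=B+(E-B)*48/170; d=(E-B)/np.linalg.norm(E-B)
g=bal.copy();g[2]=.15
print(bal, 'shift cm',T[:3,:3].T@(g-T[:3,3])*100,'bar dir in tool',T[:3,:3].T@d)
E
```

```text
[ 0.5634 -0.2691  0.04  ] [295.2 199.1]
[ 0.4482 -0.142   0.04  ] [332.2 216.9]
[0.6196 0.1786 0.055 ] [256.6 263.8]
[0.4639 0.2342 0.055 ] [324.8 280.2]
0.17158078286935252 132.19208346752825
[ 0.53087385 -0.233194    0.04      ] shift cm [ 41.2650682  -11.72902498   8.09383179] bar dir in tool [-0.36307589 -0.93175882  0.00117866]
```

Call:
play_rows(
  series=[
    {"dx": 3, "dy": -0.9, "dz": 0, "rz": -0.12, "grip": 1},
    {"dx": 6, "dy": -1.8, "dz": 0.5, "rz": -0.24, "grip": 1},
    {"dx": 9, "dy": -2.6, "dz": 1, "rz": -0.36, "grip": 1},
    {"dx": 12, "dy": -3.5, "dz": 1.5, "rz": -0.48, "grip": 1},
    {"dx": 15, "dy": -4.4, "dz": 2, "rz": -0.6, "grip": 1},
    {"dx": 18, "dy": -5.2, "dz": 2.5, "rz": -0.72, "grip": 1},
    {"dx": 21, "dy": -6, "dz": 3, "rz": -0.84, "grip": 1},
    {"dx": 24, "dy": -6.9, "dz": 3.5, "rz": -0.96, "grip": 1},
  ],
)

```text
invalid input
```

```bash
cat > rel.py <<'E'
import sys
from h import *
x,y,z,yaw=map(float,sys.argv[1:])   # target TCP, bar yaw (deg) along tool x
s=arm.observe();T=pose(s);Rt=T[:3,:3]
W=np.array([[np.cos(np.radians(yaw)),np.sin(np.radians(yaw)),0],[np.sin(np.radians(yaw)),-np.cos(np.radians(yaw)),0],[0,0,-1]]).T
print('t',s['t'],'tcp',s['eef_pos'].round(4),'q',s['joint_pos'].round(2),'w',s['width'],'F',s['wrist_force'].round(1))
print('shift cm',(Rt.T@(np.array([x,y,z])-T[:3,3])*100).round(2),'rot',R.from_matrix(Rt.T@W).as_rotvec().round(4))
E
python3 rel.py .5309 -.2332 .15 132.2
```

```text
t 0.1 tcp [ 0.1873 -0.4901  0.2307] q [-1.35  0.34  1.52 -0.    1.28 -0.15] w 0.9952779001158064 F [ 1.   1.  -1.1]
shift cm [ 41.27 -11.73   8.09] rot [-7.0000e-04 -1.4000e-03 -1.9425e+00]
```

Call:
play_rows(
  series=[
    {"dx": 3, "dy": -0.9, "dz": 0, "rx": 0, "ry": 0, "rz": -0.12, "grip": 1},
    {"dx": 6, "dy": -1.8, "dz": 0.5, "rx": 0, "ry": 0, "rz": -0.24, "grip": 1},
    {"dx": 9, "dy": -2.6, "dz": 1, "rx": 0, "ry": 0, "rz": -0.36, "grip": 1},
    {"dx": 12, "dy": -3.5, "dz": 1.5, "rx": 0, "ry": 0, "rz": -0.48, "grip": 1},
    {"dx": 15, "dy": -4.4, "dz": 2, "rx": 0, "ry": 0, "rz": -0.6, "grip": 1},
    {"dx": 18, "dy": -5.2, "dz": 2.5, "rx": 0, "ry": 0, "rz": -0.72, "grip": 1},
    {"dx": 21, "dy": -6, "dz": 3, "rx": 0, "ry": 0, "rz": -0.84, "grip": 1},
    {"dx": 24, "dy": -6.9, "dz": 3.5, "rx": 0, "ry": 0, "rz": -0.96, "grip": 1},
  ],
  newtons=60,
)

```text
t: 0.77
eef_pos: [0.3879, -0.3392, 0.1958]
orientation: [-0.0, 0.787, 0.617, -0.0]
wrist_force: [0.1, -0.3, 0.3]
width: 0.999
```

```bash
python3 rel.py .5309 -.2332 .15 132.2
```

```text
t 0.7667 tcp [ 0.3879 -0.3392  0.1958] q [-0.87  0.36  1.61 -0.    1.18 -0.63] w 0.999014788419161 F [ 0.1 -0.3  0.3]
shift cm [13.7  11.37  4.58] rot [-2.000e-04 -3.000e-04 -9.767e-01]
```

Call:
play_rows(
  series=[
    {"dx": 1.7, "dy": 1.4, "dz": 0.6, "rx": 0, "ry": 0, "rz": -0.12, "grip": 1},
    {"dx": 3.4, "dy": 2.8, "dz": 1.1, "rx": 0, "ry": 0, "rz": -0.24, "grip": 1},
    {"dx": 5.1, "dy": 4.3, "dz": 1.7, "rx": 0, "ry": 0, "rz": -0.36, "grip": 1},
    {"dx": 6.9, "dy": 5.7, "dz": 2.3, "rx": 0, "ry": 0, "rz": -0.48, "grip": 1},
    {"dx": 8.6, "dy": 7.1, "dz": 2.9, "rx": 0, "ry": 0, "rz": -0.6, "grip": 1},
    {"dx": 10.3, "dy": 8.5, "dz": 3.4, "rx": 0, "ry": 0, "rz": -0.72, "grip": 1},
    {"dx": 12, "dy": 10, "dz": 4, "rx": 0, "ry": 0, "rz": -0.84, "grip": 1},
    {"dx": 13.7, "dy": 11.4, "dz": 4.6, "rx": 0, "ry": 0, "rz": -0.96, "grip": 1},
  ],
)

```text
t: 1.43
eef_pos: [0.5316, -0.2344, 0.1496]
orientation: [-0.0, 0.413, 0.911, 0.0]
wrist_force: [-0.3, -0.1, -0.9]
width: 1.001
```

```bash
python3 - <<'E'
from h import *
s=arm.observe();cv2.imwrite('pics/w1.png',cams.grab_frame('wrist')[:,:,::-1]);import pickle;pickle.dump(s,open('w1.pkl','wb'))
print(s['t'],s['eef_pos'],s['qd'].round(3))
E
```

```text
1.4333 [ 0.53155634 -0.23438194  0.14961382] [ 4.270e-01  2.910e-01 -2.890e-01 -2.000e-03 -1.000e-03 -1.001e+00]
```

View pics/w1.png

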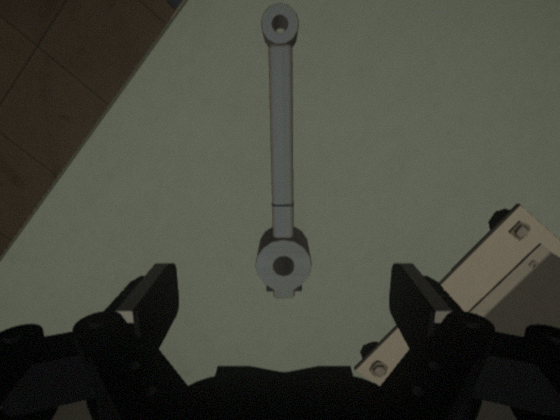

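The wrist view shows the lever upright in the image: boss bore (284,265), balance line (283,205), eye bore (280,20). There is an instrument foot at lower right, around (430,290), so I'll check finger clearance.

```bash
python3 - <<'E'
from h import *
import pickle
s0=pickle.load(open('w1.pkl','rb'));s=arm.observe();print(s['t'],s['eef_pos'],s['qd'].round(3))
L=p2w('wrist',283,205,.037,s0);B=p2w('wrist',284,265,.04,s0);E=p2w('wrist',280.5,21,.04,s0)
d=E-B;print(L,B,E,np.linalg.norm(d),np.degrees(np.arctan2(d[1],d[0])),np.linalg.norm((L-B)[:2]))
M=B+d*48/170;print('bal from bores',M)
T=pose(s);
for u in((518,206),(500,218),(370,350),(357,366)):
  for z in(0,.03):P=p2w('wrist',*u,z,s0);print(u,z,P.round(3),'tool rel bal',(T[:3,:3].T@(P-M)).round(3))
E
python3 rel.py .5309 -.2332 .15 132.2
```

```text
1.4833 [ 0.53370157 -0.23179049  0.1483579 ] [-0.041 -0.029  0.054 -0.013  0.017  0.183]
[ 0.53263033 -0.23560279  0.037     ] [ 0.56421723 -0.27045521  0.04      ] [ 0.4502377  -0.14404024  0.04      ] 0.17021186216502074 132.03876937123613 0.0470364041876722
bal from bores [ 0.53203477 -0.23476157  0.04      ]
(518, 206) 0 [ 0.69  -0.112  0.   ] tool rel bal [-0.014  0.2    0.04 ]
(518, 206) 0.03 [ 0.669 -0.119  0.03 ] tool rel bal [-0.005  0.179  0.01 ]
(500, 218) 0 [ 0.687 -0.129  0.   ] tool rel bal [-0.024  0.186  0.04 ]
(500, 218) 0.03 [ 0.666 -0.134  0.03 ] tool rel bal [-0.015  0.167  0.01 ]
(370, 350) 0 [ 0.697 -0.296  0.   ] tool rel bal [-0.156  0.082  0.04 ]
(370, 350) 0.03 [ 0.675 -0.285  0.03 ] tool rel bal [-0.133  0.073  0.01 ]
(357, 366) 0 [ 0.7   -0.317  0.   ] tool rel bal [-0.174  0.07   0.04 ]
(357, 366) 0.03 [ 0.678 -0.304  0.03 ] tool rel bal [-0.149  0.063  0.01 ]
t 1.4833 tcp [ 0.5337 -0.2318  0.1484] q [-0.54  0.52  1.48  0.    1.14 -1.27] w 0.9964752323138834 F [ 0.7  2.4 -0.1]
shift cm [ 0.08 -0.3  -0.16] rot [ 0.0014 -0.0018 -0.0074]
```

```bash
python3 rel.py .5318 -.2345 .08 132.1
```

```text
t 1.4833 tcp [ 0.5337 -0.2318  0.1484] q [-0.54  0.52  1.48  0.    1.14 -1.27] w 0.9964752323138834 F [ 0.7  2.4 -0.1]
shift cm [-0.09 -0.33  6.84] rot [ 0.0014 -0.0018 -0.0057]
```

Call:
play_rows(
  series=[
    {"dx": 0, "dy": -0.1, "dz": 1.5, "rx": 0, "ry": 0, "rz": 0, "grip": 1},
    {"dx": 0, "dy": -0.2, "dz": 3, "rx": 0, "ry": 0, "rz": -0.01, "grip": 1},
    {"dx": -0.1, "dy": -0.3, "dz": 4.5, "rx": 0, "ry": 0, "rz": -0.01, "grip": 1},
    {"dx": -0.1, "dy": -0.3, "dz": 6, "rx": 0, "ry": 0, "rz": -0.01, "grip": 1},
    {"dx": -0.1, "dy": -0.3, "dz": 6.8, "rx": 0, "ry": 0, "rz": -0.01, "grip": 1},
    {"dx": -0.1, "dy": -0.3, "dz": 6.8, "rx": 0, "ry": 0, "rz": -0.01, "grip": 1},
    {"dx": -0.1, "dy": -0.3, "dz": 6.8, "rx": 0, "ry": 0, "rz": -0.01, "grip": 1},
    {"dx": -0.1, "dy": -0.3, "dz": 6.8, "rx": 0, "ry": 0, "rz": -0.01, "grip": 1},
  ],
)

```text
t: 2.15
eef_pos: [0.5297, -0.2383, 0.0831]
orientation: [0.001, 0.411, 0.912, -0.0]
wrist_force: [-0.6, -0.6, 0.1]
width: 1.001
```

```bash
python3 - <<'E'
from h import *
s=arm.observe();cv2.imwrite('pics/w2.png',cams.grab_frame('wrist')[:,:,::-1]);import pickle;pickle.dump(s,open('w2.pkl','wb'))
print(s['t'],s['eef_pos'],s['qd'].round(3))
E
```

```text
2.15 [ 0.52965236 -0.23830787  0.0831105 ] [-0.    -0.008 -0.004 -0.     0.    -0.   ]
```

View pics/w2.png

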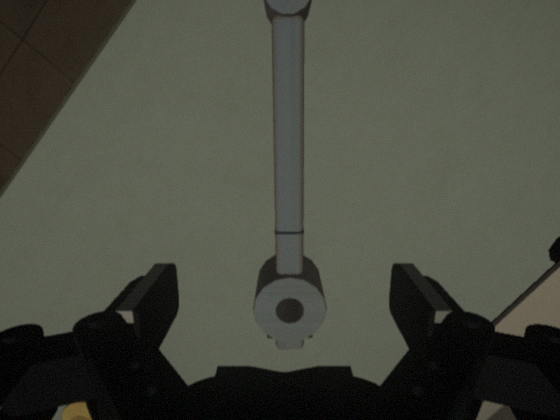

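The lever is centred at column ~288, with the balance line at (289,232), the boss bore at (290,309) and the bar near vertical.

```bash
python3 - <<'E'
from h import *
import pickle
s0=pickle.load(open('w2.pkl','rb'))
L=p2w('wrist',289,232,.037,s0);B=p2w('wrist',290,309,.04,s0);K=p2w('wrist',288,30,.037,s0)
d=L-K;print('line',L,'boss',B,'far',K,np.degrees(np.arctan2(-d[1],-d[0])),np.linalg.norm((L-B)[:2]))
d=K-B;d[2]=0;d/=np.linalg.norm(d);print(np.degrees(np.arctan2(d[1],d[0])),'bal from boss',B+.048*d)
E
python3 rel.py .5318 -.2345 .01 132.1
```

```text
line [ 0.5320809  -0.23566818  0.037     ] boss [ 0.56367068 -0.27028323  0.04      ] far [ 0.46303699 -0.15894755  0.037     ] 131.98529103507676 0.046862736430506924
132.1096833758115 bal from boss [ 0.53148418 -0.23467383  0.04      ]
t 2.2 tcp [ 0.5298 -0.2383  0.0833] q [-0.55  0.59  1.56 -0.    0.99 -1.28] w 1.0008328168735643 F [-0.2 -0.4  0. ]
shift cm [0.17 0.4  7.33] rot [ 0.0004  0.0018 -0.0108]
```

Call:
play_rows(
  series=[
    {"dx": 0.1, "dy": 0.2, "dz": 0.8, "rx": 0, "ry": 0, "rz": -0.01, "grip": 1},
    {"dx": 0.13, "dy": 0.37, "dz": 2.2, "rx": 0, "ry": 0, "rz": -0.01, "grip": 1},
    {"dx": 0.13, "dy": 0.37, "dz": 3.7, "rx": 0, "ry": 0, "rz": -0.01, "grip": 1},
    {"dx": 0.13, "dy": 0.37, "dz": 5.2, "rx": 0, "ry": 0, "rz": -0.01, "grip": 1},
    {"dx": 0.13, "dy": 0.37, "dz": 6.5, "rx": 0, "ry": 0, "rz": -0.01, "grip": 1},
    {"dx": 0.13, "dy": 0.37, "dz": 7.3, "rx": 0, "ry": 0, "rz": -0.01, "grip": 1},
    {"dx": 0.13, "dy": 0.37, "dz": 7.3, "rx": 0, "ry": 0, "rz": -0.01, "grip": 1},
    {"dx": 0.13, "dy": 0.37, "dz": 7.3, "rx": 0, "ry": 0, "rz": -0.01, "grip": 1},
  ],
)

```text
t: 2.87
eef_pos: [0.5312, -0.2345, 0.0093]
orientation: [-0.0, 0.406, 0.914, -0.0]
wrist_force: [0.8, -0.2, 0.5]
width: 1.0
```

```bash
python3 rel.py .5318 -.2350 .01 132.1
```

```text
t 2.8667 tcp [ 0.5312 -0.2345  0.0093] q [-0.55  0.7   1.61 -0.    0.84 -1.28] w 0.9998168704747784 F [ 0.8 -0.2  0.5]
shift cm [-0.08  0.01 -0.07] rot [-0.0001 -0.0001 -0.0006]
```

Aligned within 1 mm. I'm closing in place with 80 N.

Call:
play_rows(
  series=[
    {"dx": 0, "dy": 0, "dz": 0, "rx": 0, "ry": 0, "rz": 0, "grip": -0.2},
    {"dx": 0, "dy": 0, "dz": 0, "rx": 0, "ry": 0, "rz": 0, "grip": -0.4},
    {"dx": 0, "dy": 0, "dz": 0, "rx": 0, "ry": 0, "rz": 0, "grip": -1},
    {"dx": 0, "dy": 0, "dz": 0, "rx": 0, "ry": 0, "rz": 0, "grip": -1},
    {"dx": 0, "dy": 0, "dz": 0, "rx": 0, "ry": 0, "rz": 0, "grip": -1},
    {"dx": 0, "dy": 0, "dz": 0, "rx": 0, "ry": 0, "rz": 0, "grip": -1},
    {"dx": 0, "dy": 0, "dz": 0, "rx": 0, "ry": 0, "rz": 0, "grip": -1},
    {"dx": 0, "dy": 0, "dz": 0, "rx": 0, "ry": 0, "rz": 0, "grip": -1},
  ],
  newtons=80,
)

```text
t: 3.53
eef_pos: [0.5312, -0.2348, 0.0098]
orientation: [0.0, 0.406, 0.914, -0.0]
wrist_force: [-2.3, 0.6, 5.8]
width: 0.176
```

Call:
play_rows(
  series=[
    {"dx": 0, "dy": 0, "dz": 0, "rx": 0, "ry": 0, "rz": 0, "grip": -1},
    {"dx": 0, "dy": 0, "dz": 0, "rx": 0, "ry": 0, "rz": 0, "grip": -1},
    {"dx": 0, "dy": 0, "dz": 0, "rx": 0, "ry": 0, "rz": 0, "grip": -1},
    {"dx": 0, "dy": 0, "dz": 0, "rx": 0, "ry": 0, "rz": 0, "grip": -1},
  ],
)

```text
t: 3.87
eef_pos: [0.5312, -0.2348, 0.0098]
orientation: [0.0, 0.406, 0.914, -0.0]
wrist_force: [-1.4, 0.4, 5.5]
width: 0.176
```

It's gripped: 0.176 × 85 ≈ 15 mm. Next, lift 3 cm and pause.

Call:
play_rows(
  series=[
    {"dx": 0, "dy": 0, "dz": -0.2, "rx": 0, "ry": 0, "rz": 0, "grip": -1},
    {"dx": 0, "dy": 0, "dz": -0.7, "rx": 0, "ry": 0, "rz": 0, "grip": -1},
    {"dx": 0, "dy": 0, "dz": -1.2, "rx": 0, "ry": 0, "rz": 0, "grip": -1},
    {"dx": 0, "dy": 0, "dz": -1.7, "rx": 0, "ry": 0, "rz": 0, "grip": -1},
    {"dx": 0, "dy": 0, "dz": -2.2, "rx": 0, "ry": 0, "rz": 0, "grip": -1},
    {"dx": 0, "dy": 0, "dz": -2.7, "rx": 0, "ry": 0, "rz": 0, "grip": -1},
    {"dx": 0, "dy": 0, "dz": -3, "rx": 0, "ry": 0, "rz": 0, "grip": -1},
    {"dx": 0, "dy": 0, "dz": -3, "rx": 0, "ry": 0, "rz": 0, "grip": -1},
  ],
)

```text
t: 4.53
eef_pos: [0.5316, -0.2348, 0.0403]
orientation: [0.001, 0.406, 0.914, -0.0]
wrist_force: [0.4, 0.3, -7.1]
width: 0.17
```

Call:
play_rows(
  series=[
    {"dx": 0, "dy": 0, "dz": 0, "rx": 0, "ry": 0, "rz": 0, "grip": -1},
    {"dx": 0, "dy": 0, "dz": 0, "rx": 0, "ry": 0, "rz": 0, "grip": -1},
    {"dx": 0, "dy": 0, "dz": 0, "rx": 0, "ry": 0, "rz": 0, "grip": -1},
    {"dx": 0, "dy": 0, "dz": 0, "rx": 0, "ry": 0, "rz": 0, "grip": -1},
    {"dx": 0, "dy": 0, "dz": 0, "rx": 0, "ry": 0, "rz": 0, "grip": -1},
    {"dx": 0, "dy": 0, "dz": 0, "rx": 0, "ry": 0, "rz": 0, "grip": -1},
    {"dx": 0, "dy": 0, "dz": 0, "rx": 0, "ry": 0, "rz": 0, "grip": -1},
    {"dx": 0, "dy": 0, "dz": 0, "rx": 0, "ry": 0, "rz": 0, "grip": -1},
  ],
)

```text
t: 5.2
eef_pos: [0.5312, -0.2346, 0.0393]
orientation: [0.0, 0.406, 0.914, -0.0]
wrist_force: [-0.6, -1.1, -7.2]
width: 0.169
```

Call:
play_rows(
  series=[
    {"dx": 0, "dy": 0, "dz": 0, "rx": 0, "ry": 0, "rz": 0, "grip": -1},
    {"dx": 0, "dy": 0, "dz": 0, "rx": 0, "ry": 0, "rz": 0, "grip": -1},
    {"dx": 0, "dy": 0, "dz": 0, "rx": 0, "ry": 0, "rz": 0, "grip": -1},
    {"dx": 0, "dy": 0, "dz": 0, "rx": 0, "ry": 0, "rz": 0, "grip": -1},
    {"dx": 0, "dy": 0, "dz": 0, "rx": 0, "ry": 0, "rz": 0, "grip": -1},
    {"dx": 0, "dy": 0, "dz": 0, "rx": 0, "ry": 0, "rz": 0, "grip": -1},
  ],
)

```text
t: 5.7
eef_pos: [0.5312, -0.2346, 0.0393]
orientation: [0.0, 0.406, 0.914, -0.0]
wrist_force: [0.2, 0.4, -7.1]
width: 0.172
```

```bash
python3 - <<'E'
from h import *
a=cams.grab_frame('scene')[:,:,::-1];b=cams.grab_frame('side')[:,:,::-1];w=cams.grab_frame('wrist')[:,:,::-1]
a=cv2.resize(a[120:240,270:390],(400,400),interpolation=3);b=cv2.resize(b[150:250,240:340],(400,400),interpolation=3);w=cv2.resize(w,(266,200))
cv2.imwrite('pics/lift.png',np.vstack([np.hstack([a,b]),np.hstack([w,np.zeros((200,534,3),np.uint8)])]))
s=arm.observe();print(s['t'],s['eef_pos'],s['width'],s['wrist_force'],s['moment'])
E
```

```text
5.85 [ 0.53115097 -0.23455913  0.03930345] 0.17378931068965475 [-0.70210429  0.27026601 -7.59573967] [ 0.01428762 -0.07006118  0.02195483]
```

View pics/lift.png

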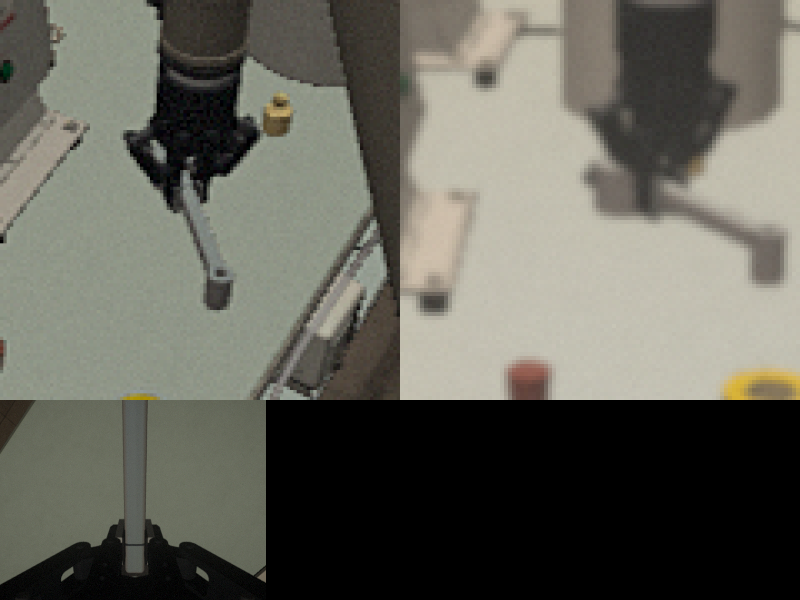

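```bash
python3 - <<'E'
from h import *
d=np.array([np.cos(np.radians(132.1)),np.sin(np.radians(132.1)),0])
b=np.array([.5314,-.2348,0])+[0,0,.0295]
for t in(-.1,0,.1):
  e=b+d*.122*np.cos(t)+[0,0,.04-.122*t];print(t,w2p('scene',e),w2p('side',e))
print('seen scene (336.3,201.6) side (331.7,210)')
e0=np.r_[(b+d*.122)[:2],.04];print('before, model:',w2p('scene',e0),'seen 335.1,208.4')
P=p2w('scene',228,254,.055);Q=p2w('scene',264.2,295.7,.055);f=(Q-P)/np.linalg.norm(Q-P);M=(P+Q)/2-f*(.085-.048);print('target bal',M,np.degrees(np.arctan2(f[1],f[0])),np.linalg.norm(Q-P))
for u in((267,226),(312,248)):print(p2w('scene',*u,0))
E
python3 rel.py .5311 -.2346 .20 132.1
```

```text
-0.1 [336.40552405 198.34999031] [332.29677779 202.99624036]
0 [336.03030985 201.25251849] [332.23070627 207.05076347]
0.1 [335.55188641 203.82667681] [331.87787157 210.9425611 ]
seen scene (336.3,201.6) side (331.7,210)
before, model: [335.01592846 207.75138522] seen 335.1,208.4
target bal [0.57657296 0.19398517 0.055     ] 160.33621661836133 0.16529477106994936
[6.08581524e-01 1.14914726e-03 1.11022302e-16]
[0.44862275 0.00218229 0.        ]
t 5.85 tcp [ 0.5312 -0.2346  0.0393] q [-0.55  0.65  1.59 -0.    0.9  -1.28] w 0.17378931068965475 F [-0.7  0.3 -7.6]
shift cm [-0.000e+00 -1.000e-02 -1.607e+01] rot [-0.      0.0001 -0.0008]
```

Scene pixels match the level model (eye seen at (336.3,201.6), expected (336.0,201.3)), and the side view agrees roughly. Raising next.

Call:
play_rows(
  series=[
    {"dx": 0, "dy": 0, "dz": -0.5, "rx": 0, "ry": 0, "rz": 0, "grip": -1},
    {"dx": 0, "dy": 0, "dz": -1.7, "rx": 0, "ry": 0, "rz": 0, "grip": -1},
    {"dx": 0, "dy": 0, "dz": -3.4, "rx": 0, "ry": 0, "rz": 0, "grip": -1},
    {"dx": 0, "dy": 0, "dz": -5.2, "rx": 0, "ry": 0, "rz": 0, "grip": -1},
    {"dx": 0, "dy": 0, "dz": -7, "rx": 0, "ry": 0, "rz": 0, "grip": -1},
    {"dx": 0, "dy": 0, "dz": -8.5, "rx": 0, "ry": 0, "rz": 0, "grip": -1},
    {"dx": 0, "dy": 0, "dz": -9.5, "rx": 0, "ry": 0, "rz": 0, "grip": -1},
    {"dx": 0, "dy": 0, "dz": -10, "rx": 0, "ry": 0, "rz": 0, "grip": -1},
  ],
)

```text
t: 6.52
eef_pos: [0.5317, -0.2349, 0.1412]
orientation: [0.001, 0.406, 0.914, -0.0]
wrist_force: [0.7, 0.2, -6.6]
width: 0.177
```

```bash
python3 rel.py .5766 .1940 .14 160.3
```

```text
t 6.5167 tcp [ 0.5317 -0.2349  0.1412] q [-0.55  0.52  1.49 -0.    1.12 -1.28] w 0.17678423413428987 F [ 0.7  0.2 -6.6]
shift cm [28.83 32.06  0.06] rot [ 0.      0.0027 -0.4929]
```

Call:
play_rows(
  series=[
    {"dx": 0.4, "dy": 0.4, "dz": 0, "rx": 0, "ry": 0, "rz": 0, "grip": -1},
    {"dx": 1.3, "dy": 1.5, "dz": 0, "rx": 0, "ry": 0, "rz": 0, "grip": -1},
    {"dx": 2.7, "dy": 3, "dz": 0, "rx": 0, "ry": 0, "rz": 0, "grip": -1},
    {"dx": 4.3, "dy": 4.8, "dz": 0, "rx": 0, "ry": 0, "rz": 0, "grip": -1},
    {"dx": 5.9, "dy": 6.6, "dz": 0, "rx": 0, "ry": 0, "rz": 0, "grip": -1},
    {"dx": 7.6, "dy": 8.4, "dz": 0, "rx": 0, "ry": 0, "rz": 0, "grip": -1},
    {"dx": 9.2, "dy": 10.2, "dz": 0, "rx": 0, "ry": 0, "rz": 0, "grip": -1},
    {"dx": 10.8, "dy": 12, "dz": 0, "rx": 0, "ry": 0, "rz": 0, "grip": -1},
  ],
)

```text
t: 7.18
eef_pos: [0.5469, -0.0714, 0.138]
orientation: [-0.001, 0.406, 0.914, -0.0]
wrist_force: [0.3, 0.2, -6.8]
width: 0.175
```

Call:
play_rows(
  series=[
    {"dx": 1.6, "dy": 1.8, "dz": 0, "rx": 0, "ry": 0, "rz": -0.02, "grip": -1},
    {"dx": 3.2, "dy": 3.6, "dz": 0, "rx": 0, "ry": 0, "rz": -0.06, "grip": -1},
    {"dx": 4.8, "dy": 5.4, "dz": 0, "rx": 0, "ry": 0, "rz": -0.11, "grip": -1},
    {"dx": 6.4, "dy": 7.2, "dz": 0, "rx": 0, "ry": 0, "rz": -0.16, "grip": -1},
    {"dx": 7.9, "dy": 8.8, "dz": 0, "rx": 0, "ry": 0, "rz": -0.21, "grip": -1},
    {"dx": 9, "dy": 10, "dz": 0, "rx": 0, "ry": 0, "rz": -0.25, "grip": -1},
    {"dx": 9.7, "dy": 10.8, "dz": 0, "rx": 0, "ry": 0, "rz": -0.28, "grip": -1},
    {"dx": 10, "dy": 11.1, "dz": 0, "rx": 0, "ry": 0, "rz": -0.29, "grip": -1},
  ],
)

```text
t: 7.85
eef_pos: [0.5625, 0.0769, 0.1382]
orientation: [-0.001, 0.268, 0.963, -0.0]
wrist_force: [0.2, -1.5, -7.1]
width: 0.168
```

```bash
python3 rel.py .5766 .1940 .14 160.3
```

```text
t 7.85 tcp [0.5625 0.0769 0.1382] q [ 0.    0.51  1.53  0.    1.1  -1.03] w 0.16826158633454147 F [ 0.2 -1.5 -7.1]
shift cm [ 4.84 10.75 -0.17] rot [-0.0005 -0.002  -0.1993]
```

```bash
python3 - <<'E'
from h import *
s=arm.observe()
for P in([.6196,.1786,.055],[.4639,.2342,.055]):print(w2p('wrist',P,s))
cv2.imwrite('pics/w3.png',cams.grab_frame('wrist')[:,:,::-1]);import pickle;pickle.dump(s,open('w3.pkl','wb'))
E
```

```text
[460.32977935 208.9305191 ]
[438.96047532 -81.23886299]
```

View pics/w3.png

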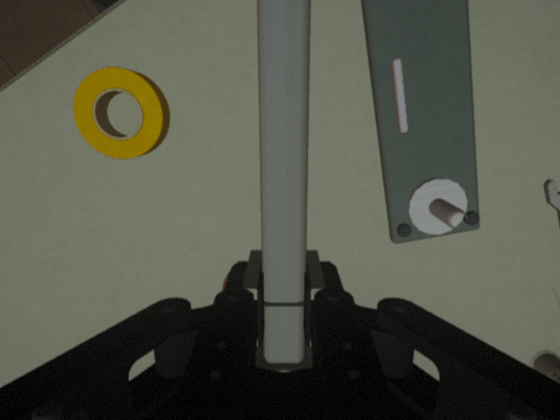

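Wrist view: thick pin tip at (457,218), plate edges running from (393,240) to (361,0) and from (479,225) to (468,0), and the balance line at (283,303) between the pads.

```bash
python3 - <<'E'
from h import *
import pickle
s=pickle.load(open('w3.pkl','rb'));print(s['qd'].round(2))
P=p2w('wrist',457,218,.055,s);C=p2w('wrist',438,207,.022,s);print('tip',P,'collar centre',C)
for a,b in(((388,210),(363,15)),((478,210),(468.5,15))):
  A=p2w('wrist',*a,.016,s);B=p2w('wrist',*b,.016,s);d=B-A;print(A,B,np.degrees(np.arctan2(d[1],d[0])))
s=arm.observe();T=pose(s);L=p2w('wrist',283,303,s['eef_pos'][2]-.0095+.037,s);print('line rel tool',T[:3,:3].T@(L-T[:3,3]))
E
```

```text
[ 0.05  0.01 -0.03 -0.02  0.01 -0.02]
tip [0.6242321  0.17418777 0.055     ] collar centre [0.62611757 0.17461991 0.022     ]
[0.61114215 0.1419719  0.016     ] [0.48042835 0.18885186 0.016     ] 160.26984232615686
[0.64706751 0.20155619 0.016     ] [0.51707013 0.24951895 0.016     ] 159.74837417056514
line rel tool [-1.04459837e-03  2.81925734e-05 -2.75017158e-02]
```

```bash
python3 rel.py .577 .192 .14 160.1
```

```text
t 7.9 tcp [0.5626 0.0765 0.1384] q [ 0.    0.51  1.53  0.    1.1  -1.03] w 0.17250395793747358 F [ 0.4  1.5 -6.7]
shift cm [ 4.75 10.62 -0.15] rot [-0.0004 -0.0016 -0.1967]
```

Call:
play_rows(
  series=[
    {"dx": 0.2, "dy": 0.5, "dz": 0, "rx": 0, "ry": 0, "rz": -0.01, "grip": -1},
    {"dx": 0.7, "dy": 1.6, "dz": 0, "rx": 0, "ry": 0, "rz": -0.03, "grip": -1},
    {"dx": 1.5, "dy": 3.3, "dz": 0, "rx": 0, "ry": 0, "rz": -0.06, "grip": -1},
    {"dx": 2.4, "dy": 5.3, "dz": 0, "rx": 0, "ry": 0, "rz": -0.1, "grip": -1},
    {"dx": 3.3, "dy": 7.3, "dz": 0, "rx": 0, "ry": 0, "rz": -0.14, "grip": -1},
    {"dx": 4.1, "dy": 9.1, "dz": 0, "rx": 0, "ry": 0, "rz": -0.17, "grip": -1},
    {"dx": 4.6, "dy": 10.2, "dz": 0, "rx": 0, "ry": 0, "rz": -0.19, "grip": -1},
    {"dx": 4.7, "dy": 10.6, "dz": 0, "rx": 0, "ry": 0, "rz": -0.197, "grip": -1},
  ],
)

```text
t: 8.57
eef_pos: [0.5782, 0.1914, 0.1391]
orientation: [-0.0, 0.173, 0.985, 0.0]
wrist_force: [0.1, -0.2, -6.3]
width: 0.175
```

Call:
play_rows(
  series=[
    {"dx": 0, "dy": 0, "dz": 0, "rx": 0, "ry": 0, "rz": 0, "grip": -1},
    {"dx": 0, "dy": 0, "dz": 0, "rx": 0, "ry": 0, "rz": 0, "grip": -1},
    {"dx": 0, "dy": 0, "dz": 0, "rx": 0, "ry": 0, "rz": 0, "grip": -1},
    {"dx": 0, "dy": 0, "dz": 0, "rx": 0, "ry": 0, "rz": 0, "grip": -1},
  ],
)

```text
t: 8.9
eef_pos: [0.5783, 0.1884, 0.1393]
orientation: [-0.0, 0.175, 0.985, -0.0]
wrist_force: [0.4, -0.8, -7.2]
width: 0.172
```

```bash
python3 rel.py .577 .192 .1045 160.1
```

```text
t 8.9 tcp [0.5783 0.1884 0.1393] q [ 0.19  0.57  1.41 -0.    1.16 -1.03] w 0.17164670199090937 F [ 0.4 -0.8 -7.2]
shift cm [0.25 0.29 3.48] rot [-0.0005 -0.     -0.0041]
```

Next, correct and lower to the final height (underside ≈ 0.095 m), slowly.

Call:
play_rows(
  series=[
    {"dx": 0.1, "dy": 0.1, "dz": 0.3, "rx": 0, "ry": 0, "rz": 0, "grip": -1},
    {"dx": 0.2, "dy": 0.2, "dz": 0.9, "rx": 0, "ry": 0, "rz": 0, "grip": -1},
    {"dx": 0.25, "dy": 0.3, "dz": 1.6, "rx": 0, "ry": 0, "rz": -0.004, "grip": -1},
    {"dx": 0.25, "dy": 0.3, "dz": 2.3, "rx": 0, "ry": 0, "rz": -0.004, "grip": -1},
    {"dx": 0.25, "dy": 0.3, "dz": 3, "rx": 0, "ry": 0, "rz": -0.004, "grip": -1},
    {"dx": 0.25, "dy": 0.3, "dz": 3.4, "rx": 0, "ry": 0, "rz": -0.004, "grip": -1},
    {"dx": 0.25, "dy": 0.3, "dz": 3.4, "rx": 0, "ry": 0, "rz": -0.004, "grip": -1},
    {"dx": 0.25, "dy": 0.3, "dz": 3.4, "rx": 0, "ry": 0, "rz": -0.004, "grip": -1},
  ],
)

```text
t: 9.57
eef_pos: [0.5769, 0.1932, 0.1049]
orientation: [-0.0, 0.172, 0.985, -0.0]
wrist_force: [-0.1, -0.6, -6.6]
width: 0.17
```

```bash
python3 rel.py .577 .192 .1045 160.1; python3 - <<'E'
from h import *
s=arm.observe();f=np.array([-.940,.340,0])
w=cams.grab_frame('wrist')[:,:,::-1];a=cams.grab_frame('scene')[:,:,::-1];b=cams.grab_frame('side')[:,:,::-1]
cv2.imwrite('pics/fs.png',a);cv2.imwrite('pics/fd.png',b);cv2.imwrite('pics/fw.png',w)
bal=s['eef_pos']-.001*f-[0,0,.0095]
for n in('scene','side'):
  for k in(-.048,.122):print(n,'lever end top',w2p(n,bal+k*f+[0,0,.04]).round(1),'bottom',w2p(n,bal+k*f).round(1))
a=cv2.resize(a[220:320,190:290],(400,400),interpolation=3);b=cv2.resize(b[200:300,230:350][:,:],(400,333),interpolation=3)
b=np.vstack([b,np.zeros((67,400,3),np.uint8)])
w=cv2.resize(w,(266,200));cv2.imwrite('pics/f.png',np.vstack([np.hstack([a,b]),np.hstack([w,np.zeros((200,534,3),np.uint8)])]))
E
```

```text
t 9.5667 tcp [0.5769 0.1932 0.1049] q [ 0.2   0.61  1.45 -0.    1.08 -1.03] w 0.17014112853374647 F [-0.1 -0.6 -6.6]
shift cm [-0.05 -0.11  0.04] rot [-0.0005 -0.0006  0.0015]
scene lever end top [224.3 234.9] bottom [225.9 244.1]
scene lever end top [263.4 278.9] bottom [263.9 287.6]
side lever end top [254.6 231.4] bottom [255.  247.5]
side lever end top [326.9 246.8] bottom [326.  263.7]
```

View pics/f.png

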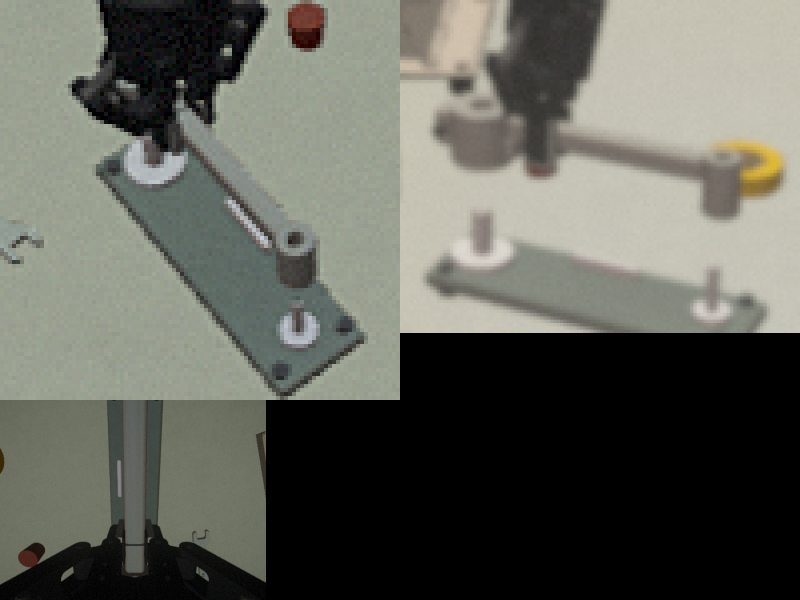

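All three views agree on a level lever above the fixture. Now I'll compare the lever ends with the pins numerically, using both fixed cameras.

```bash
python3 - <<'E'
from h import *
from scipy.optimize import least_squares
s=arm.observe();f=np.array([-.940,.340,0]);bal=s['eef_pos']-.001*f-[0,0,.0095]
obs={'boss':((None),(254,231.5),.04,-.048),'eye':((263.75,280),(327.5,247.1),.04,.122)}
def tri(a,b,z):
  r=lambda x:np.concatenate([(w2p(n,[*x,z])-u) for n,u in(('scene',a),('side',b)) if u is not None])
  o=least_squares(r,[.55,.2],x_scale=.01);return o.x,o.fun
zt=bal[2]+.04
for n,a,b,z in(('boss',None,(254,231.5),zt),('eye',(263.75,280),(327.5,247.1),zt),('thick',(228.2,254),(254.6,263.9),.055),('thin',(264.3,295.6),(323.9,280.4),.055)):
  x,e=tri(a,b,z);print(n,x.round(4),e.round(1))
print('fk boss',bal-.048*f,'eye',bal+.122*f,'yaw',s['orientation'],s['qd'].round(3))
# plate axis in wrist view
im=cv2.imread('pics/fw.png');g=cv2.GaussianBlur(im,(5,5),0).astype(int)
for r in(20,120):
  q=g[r,:,2]; d=np.diff(q);print(r,[(i,d[i]) for i in np.where(abs(d)>8)[0]][:30])
E
```

```text
boss [0.6239 0.179 ] [0. 0.]
eye [0.4612 0.2368] [-0.3 -0.2  0.3 -0.1]
thick [0.6223 0.1785] [-1.  -0.5  0.8 -0.2]
thin [0.4651 0.2342] [-0.5 -0.1  0.4 -0.3]
fk boss [0.62336845 0.17664525 0.09623079] eye [0.46356845 0.23444525 0.09623079] yaw [4.64007127e-04 1.72044285e-01 9.85089100e-01 1.16960207e-04] [-0.001 -0.003  0.002 -0.001  0.001  0.001]
20 [(np.int64(224), np.int64(-12)), (np.int64(225), np.int64(-15)), (np.int64(226), np.int64(-10)), (np.int64(341), np.int64(16)), (np.int64(342), np.int64(17)), (np.int64(343), np.int64(10))]
120 [(np.int64(6), np.int64(10)), (np.int64(7), np.int64(16)), (np.int64(8), np.int64(13)), (np.int64(227), np.int64(-10)), (np.int64(228), np.int64(-14)), (np.int64(229), np.int64(-13)), (np.int64(259), np.int64(9)), (np.int64(336), np.int64(12)), (np.int64(337), np.int64(19)), (np.int64(338), np.int64(15)), (np.int64(544), np.int64(-11)), (np.int64(545), np.int64(-17)), (np.int64(546), np.int64(-14)), (np.int64(557), np.int64(12))]
```

Lever ends and pins agree within about 5 mm (tolerance 12 mm), the lever is level, and its underside is at ≈0.096 m. I'll settle briefly, then hand in.

Call:
play_rows(
  series=[
    {"dx": 0, "dy": 0, "dz": 0, "rx": 0, "ry": 0, "rz": 0, "grip": -1},
    {"dx": 0, "dy": 0, "dz": 0, "rx": 0, "ry": 0, "rz": 0, "grip": -1},
    {"dx": 0, "dy": 0, "dz": 0, "rx": 0, "ry": 0, "rz": 0, "grip": -1},
    {"dx": 0, "dy": 0, "dz": 0, "rx": 0, "ry": 0, "rz": 0, "grip": -1},
    {"dx": 0, "dy": 0, "dz": 0, "rx": 0, "ry": 0, "rz": 0, "grip": -1},
    {"dx": 0, "dy": 0, "dz": 0, "rx": 0, "ry": 0, "rz": 0, "grip": -1},
  ],
)

```text
t: 10.22
eef_pos: [0.577, 0.1933, 0.1053]
orientation: [0.0, 0.172, 0.985, -0.0]
wrist_force: [0.4, -0.2, -7.3]
width: 0.171
```

```bash
python3 rel.py .577 .192 .1045 160.1; python3 -c "
from bench import arm
print(arm.sign_off())"
```

```text
t 10.2167 tcp [0.577  0.1933 0.1053] q [ 0.2   0.61  1.45 -0.    1.08 -1.03] w 0.17065998901624116 F [ 0.4 -0.2 -7.3]
shift cm [-0.04 -0.12  0.08] rot [-0.      0.0001  0.0016]
the job is handed in; nothing more can be done
None
```

I handed the job in with the gripper still holding the lever, still and level, over the pin fixture. The hand-in reports no verdict.

- **Grip and lift:** I gripped the lever at its balance line; the wrist image put the line about 1 mm from the grip. I lifted it 3 cm and paused for over a second. In the scene view it hung level. The blurrier side view read about 3 px low at the eye, roughly 0.08 rad if real. I put that down to blur, and the later views did not show it.
- **Final pose:** The underside is about 0.096 m up, roughly 4 cm above the pin tips. The boss and eye came out within about 2 to 5 mm of their pins, depending on the method (limit 12 mm). The tool tilt was about 0.001 rad and the arm was at rest. The run took 10.2 s.
- **Disagreements:** The first scene-camera estimate put the thick pin about 6 mm from the wrist-camera estimate. I used a compromise weighted towards the wrist view.
- **Fixture and bystanders:** I saw no sign of contact with the fixture, and the wrist force showed only the lever's weight. The bystanders in the last pictures looked undisturbed, though I did not measure them.

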